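# Eject a tin from the dispenser and stop it with the other finger

## Task

Press the side pad of the steel tin dispenser fully down with one finger so that the tin is ejected from its seat, and have the other finger in the lane to stop the tin before it rolls off the front of the ramp. Only the ejector may bring the tin out: do not touch it in its seat, grip it or lift it, and leave the jars and the shaker round about alone. Finish while holding: one finger still keeps the pad down and the tin lies still on the ramp against the other finger.

Things in the scene. Friction and masses are not known exactly. Their poses are not given: they have to be found in the camera images.
- dispenser: Steel tin dispenser, fixed, lane 77 mm wide inside. Origin on the worktop under the hinge line between seat and ramp; x points up the lane to the back stop (away from the robot, yaw within 0.45), y left, z up. Seat x 0 to 75 mm, cheeks 62 mm and back stop 66 mm high. Ramp open at the front: surface 40 mm up at x 0, falls 9 degrees to 23 mm at x -105; kerbs 4 mm thick, 9 mm above the ramp.
- ejector (a joint): Rocking ejector, rad: 0 at rest, 0.28 fully pressed (stop). Seat floor and side pad are one piece on a hinge along y at x 0, 35 mm up. Pressing the pad raises the back of the seat floor; past about 0.12 the tin rolls out forward and, unless a finger stops it, off the front in about a second. A spring returns it; 3 to 5 N on the pad press it fully.
- pad_top (a point): Centre of the top of the grey ribbed ejector pad, 34 mm (x) by 26 mm (y), outside the left (+y) kerb: in the dispenser's frame at x -52, y +59 mm, 59 mm above the worktop at rest; fully pressed at x -57 mm, 43 mm above the worktop, its back edge 3 mm higher than its middle.
- ramp_mid (a point): Point on the ramp surface in the middle of the lane, abreast of the pad and 59 mm from its centre line: dispenser frame x -55 mm, y 0, 31 mm above the worktop. A finger standing here with its tip at the height of the pressed pad (12 mm above the ramp) stops the tin.
- tin_center (a point): Centre of the food tin, a cylinder 57 mm in diameter and 72 mm long, 0.13 to 0.25 kg, lying on its side across the lane. Seated: at x = +46 mm, 64 mm above the worktop in the dispenser's frame, resting against the back stop.
- tin: The same tin; origin at the middle of one flat end, its z axis along the tin.
- salt: Bystander: salt shaker, 44 mm across, 90 mm high, standing loose to the left of the dispenser; origin under its foot.
- honey: Bystander: honey jar with dark lid, 61 mm across, 98 mm high, standing loose to the right of the dispenser; origin under its foot.
- spice: Bystander: spice jar, 46 mm across, 106 mm high, standing loose behind the dispenser; origin under its foot.

How it is judged (in metres and radians):
On the way:
1. a finger presses the ejector pad down (value of joint ejector above 0.2 rad and contact force between the fingers and dispenser above 0.5 N).
At the end, for the whole second after the job is handed in: Fingers keep the ejector past 0.2 rad; the tin lies still on the ramp against a finger (0.03 to 15 N), centre 15 mm behind to 70 mm before the hinge line, within 15 mm of the lane middle, 50 to 78 mm above the worktop; the bystanders moved under 20 mm (all of step 1 and x of tin_center in the frame of dispenser between -0.07 and 0.015 m and y of tin_center in the frame of dispenser between -0.015 and 0.015 m and z of tin_center in the frame of dispenser between 0.05 and 0.078 m and contact force between the fingers and tin between 0.03 and 15 N and linear speed of tin below 0.02 m/s and distance of each of salt, honey, spice from where it was at the start of the episode below 0.02 m); the arm keeps its last pose, push and grip.
It fails at once if the fingers push or pull the tin while it is still in its seat (x of tin_center in the frame of dispenser above 0.03 m and contact force between the fingers and tin above 0.5 N).
It fails at once if the tin runs off the front of the ramp (x of tin_center in the frame of dispenser below -0.085 m).
It fails at once if the tin is lifted (z of tin_center in the frame of dispenser above 0.1 m).
It fails at once if the tin is squeezed or rammed harder than 20 N (contact force between the fingers and tin above 20 N).
It fails at once if a jar or the shaker is pushed over 20 mm or tipped (distance of any of salt, honey, spice from where it was at the start of the episode above 0.02 m or angle between any of salt, honey, spice's own z axis and vertical above 0.3 rad).
It also fails if it takes over 32 s, if anything falls off the work surface, if the arm or the gripper's body presses on something with over 40 N, if the wrist force passes 120 N, or if a joint passes its speed limit or range.

## Robot

A 6-joint arm with a two-finger parallel gripper is mounted at the origin on a cart in front of the work surface, level with it; the furniture and walls round the work are solid. World frame = base frame: x ahead of the robot, y to its left, z up, the work surface at z = 0. Lengths are in mm, angles in rad, forces in N, time in s.
With the tool pointing down it reaches from about 325 to 775 mm from the base axis. Payload 5.5 kg.
Tool frame: the origin (TCP) lies between the finger pads; the fingertips stand 11 mm ahead of it and the grasp point (between the pads) lies 8 mm behind it; z points along the fingers, y is the direction in which the jaws open and shut (so a half turn about z gives the same grasp; the last joint's range is limited). The gripper opens to 88 mm and grips with 3 to 60 N. Pads are 20 mm wide; open, the fingers measure 115 mm over their backs; the gripper's body (75 mm by 178 mm) begins 61 mm behind the grasp point.
Start: joints at [-1.347, 0.091, 1.231, -0, 1.82, -0.057], TCP at [166.274, -576.515, 233.631] pointing down, gripper open.
Joint ranges: [-2.87, 2.87], [-0.86, 2.18], [0.17, 2.46], [-1.51, 4.65], [0.06, 2.69], [-2.65, 2.65]. Speed limits (rad/s): [2.57, 2.57, 3.01, 3.14, 3.14, 3.14].

## Interface

Orientations are given as a 3x3 rotation matrix whose columns are the frame's x, y, z axes.
In Python, from station import ctrl gives the robot as it stands.
- The arm moves only by the tool jog_arm, never from a script. Its argument "increments" is a list of rows, each a list of 5 numbers: the shift along the tool's x, y, z in cm, then the turn about the tool's z in rad, then the gripper command: -1 is shut, 1 is fully open, values between are in proportion. A call has 1 to 10 rows; each row shifts and turns the commanded pose from where the row before left it, along the tool's axes as they then stand; what a row does not reach is not made up. A row lasts 1/10 s, in which the tool goes at most 50 mm and 8.59 degrees, less where a joint would pass 70% of its speed; a pose out of reach is approached as far as the arm can. A call with a gripper value outside its range is refused whole. The fingers move at their own pace and stop on an object; "grip_force" is the grip in N (left out, the last holds). Time passes only in rows, so rows that do not move let the fingers close. It gives the time, the measured TCP pose, the force and the opening at its end, in the units of the state.
- ctrl.state(): the state, without advancing time (a new reading comes with each control period).
- ctrl.read_camera(name): name is "scene" or "top" or "wrist"; returns the picture (400x640x3 uint8, blue, green, red); there is no depth.
- ctrl.get_calibration(name): a dict with "fx", "fy", "cx", "cy" (pixels), "k1" (the pictures are not rectified: a ray, as slopes to the right and down, at radius r is drawn at 1 + k1 r^2 times it, then the intrinsics apply), "extrinsics" (4x4, takes a point from camera to world coordinates). Camera axes: x right, y down, z forward; pixel columns grow to the right and rows downward; lengths in mm; the calibration is good to about 2 mm. A picture is of the moment at which its call begins: read the wrist's pose just before it. get_calibration takes no time and is no camera call; for the wrist camera it gives the pose at the moment of the call.
- ctrl.close_job(): hands the job in, once; it reports no verdict.
The state is a dict: "time_s": time; "q": joint angles; "qd": joint speeds; "joint_efforts": joint torques, N m; "tool_pos": TCP position; "ee_rot": TCP orientation; "ft_force": force on the tool from outside, world axes, zero at the start; "torque": the same for the moment, N m; "gripper_width": opening from 0.0 (shut) to 1.0 (fully open).
Only numpy, scipy, OpenCV 4.12 (cv2) and the standard library are available. Lean on these libraries where they do the work, as an engineer would, in place of code of your own. Each camera call takes 0.05 s, during which the arm holds its last target.

## Working session

There is one attempt and no reset: what is moved stays moved. The work goes in short steps, Python scripts to look and compute and a tool call to move; the robot and the scene stay as the last step left them, time stands still between calls to the robot, and variables do not carry over. Pictures are saved under pics/ and viewed, and the job is handed in when it is done.

Besides the shell and the picture viewer there is one more tool, called after "Emit:" by a JSON object that holds its "fn" and its "kwargs". jog_arm: Moves the arm, as the interface text tells. Its arguments: {"type":"object","properties":{"increments":{"type":"array","items":{"type":"array","items":{"type":"number"}}},"grip_force":{"type":"number"}},"required":["increments"]}

```bash
mkdir -p pics; ls
python3 - <<'E'
from station import ctrl
import cv2
s=ctrl.state();print(s)
for n in("scene","top","wrist"):
    c=ctrl.get_calibration(n);print(n,c)
    cv2.imwrite(f"pics/{n}0.png",ctrl.read_camera(n))
E
```

```text
pics
{'time_s': 0.0, 'q': array([-1.34673013e+00,  9.18633430e-02,  1.23182934e+00,  1.26497872e-05,
        1.81981991e+00, -5.66620740e-02]), 'qd': array([-7.71653018e-04, -2.12924356e-03,  2.10074625e-04,  5.56817498e-05,
       -9.63221600e-04,  3.05428289e-04]), 'joint_efforts': array([-1.13309077e-03, -4.46449399e+01, -4.06448400e+01,  6.96799974e-02,
        2.91970937e-02, -1.29419450e-04]), 'tool_pos': array([ 166.1978515 , -576.24392866,  232.53611614]), 'ee_rot': array([[ 9.60853088e-01,  2.77058067e-01, -4.14651088e-04],
       [ 2.77058351e-01, -9.60851266e-01,  1.87467481e-03],
       [ 1.20975755e-04, -1.91616962e-03, -9.99998157e-01]]), 'ft_force': array([-0.32114474, -0.39710627,  0.307661  ]), 'torque': array([0.01737218, 0.01747111, 0.00148387]), 'gripper_width': 1.0029956006428031}
scene {'fx': 424.8267158061561, 'fy': 424.8267158061561, 'cx': 318.4402283507617, 'cy': 191.79902184423693, 'k1': -0.09900297069484955, 'extrinsics': array([[-6.57598358e-01, -5.32016572e-01,  5.33406756e-01,
         6.63290500e+01],
       [-7.53362420e-01,  4.67272443e-01, -4.6271106
[... 486 characters left out ...]
23814327e-02,
         1.10690073e+02],
       [ 1.28412306e-02, -1.16403302e-01, -9.93119013e-01,
         9.62854422e+02],
       [ 0.00000000e+00,  0.00000000e+00,  0.00000000e+00,
         1.00000000e+00]])}
wrist {'fx': 324.337196124611, 'fy': 324.337196124611, 'cx': 320.716464686169, 'cy': 197.19976873228705, 'k1': -0.03511503374508034, 'extrinsics': array([[ 2.76789723e-01, -9.31374130e-01, -2.36494566e-01,
         2.29687746e+02],
       [-9.60926056e-01, -2.69024469e-01, -6.51686254e-02,
        -5.56601224e+02],
       [-2.92645335e-03,  2.45291797e-01, -9.69444877e-01,
         3.82918760e+02],
       [ 0.00000000e+00,  0.00000000e+00,  0.00000000e+00,
         1.00000000e+00]])}
```

View pics/scene0.png

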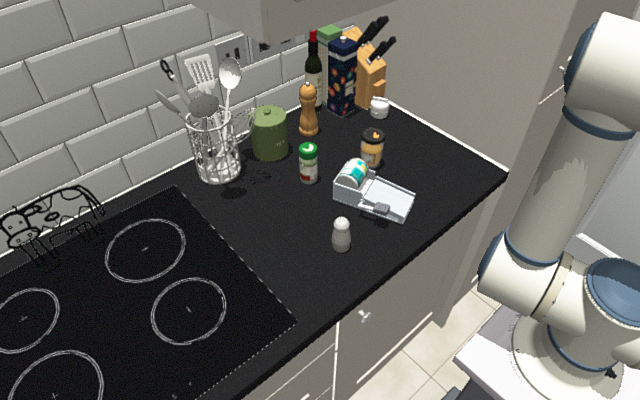

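View pics/top0.png

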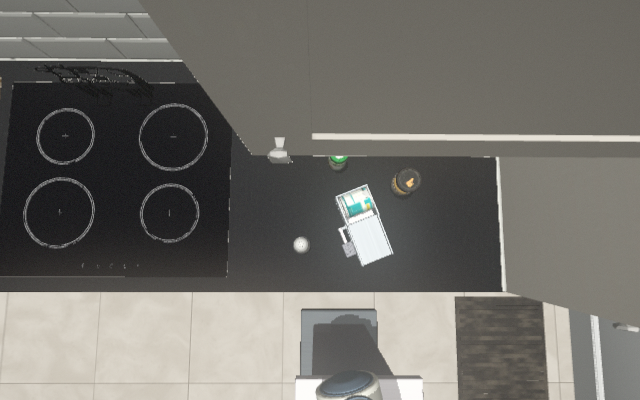

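The dispenser appears in top at about (365,225), with its pad at (348,245) and the tin at (358,205). In scene it is at about (375,195). I'll zoom in on both.

Run:
```python
import cv2
t=cv2.imread("pics/top0.png")[170:280,280:420]
cv2.imwrite("pics/topz.png",cv2.resize(t,None,fx=5.4,fy=5.4,interpolation=cv2.INTER_CUBIC))
t=cv2.imread("pics/scene0.png")[120:260,290:430]
cv2.imwrite("pics/scenez.png",cv2.resize(t,None,fx=4.2,fy=4.2,interpolation=cv2.INTER_CUBIC))
```

```text
(no output)
```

View pics/topz.png

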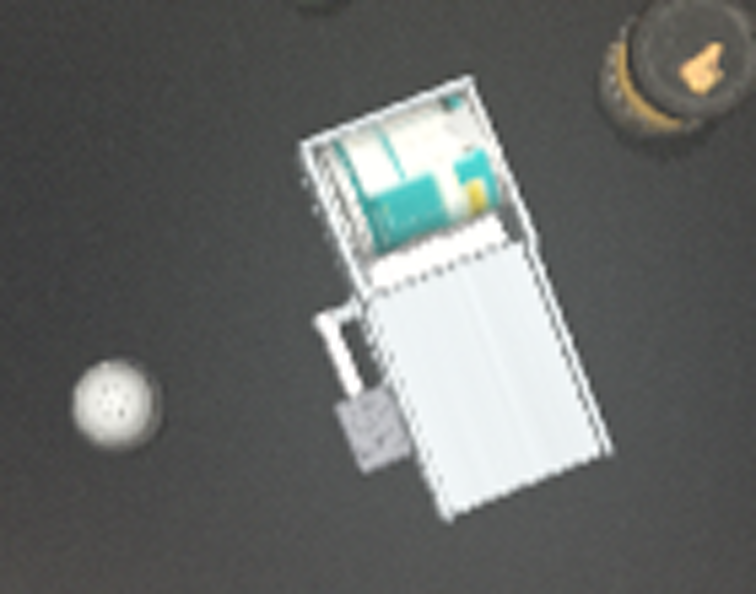

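View pics/scenez.png

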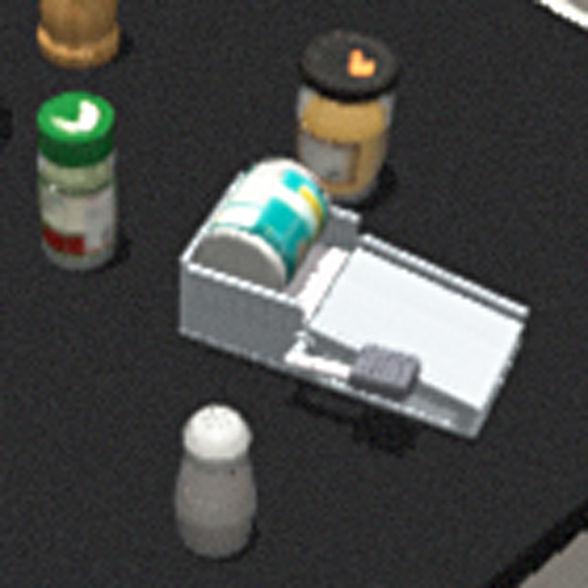

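View pics/wrist0.png

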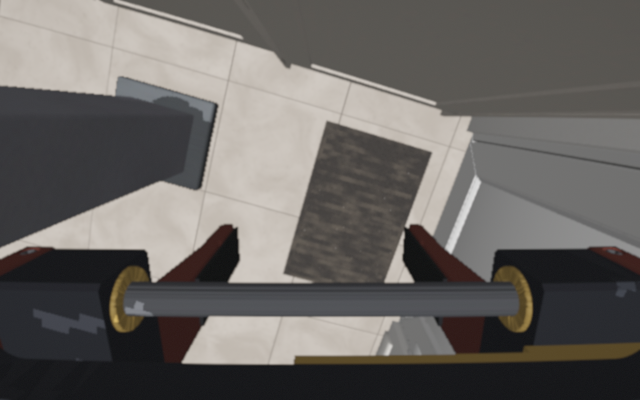

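```bash
cat > h.py <<'E'
import numpy as np,cv2
def ray(c,px):
    K=np.array([[c['fx'],0,c['cx']],[0,c['fy'],c['cy']],[0,0,1.]])
    p=cv2.undistortPoints(np.array([[px]],float),K,np.array([c['k1'],0,0,0.]))[0,0]
    E=c['extrinsics'];d=E[:3,:3]@np.array([p[0],p[1],1]);return E[:3,3],d
def onz(c,px,z):
    o,d=ray(c,px);return o+d*(z-o[2])/d[2]
def proj(c,P):
    K=np.array([[c['fx'],0,c['cx']],[0,c['fy'],c['cy']],[0,0,1.]]);E=np.linalg.inv(c['extrinsics'])
    q=cv2.projectPoints(np.array(P,float).reshape(-1,1,3),cv2.Rodrigues(E[:3,:3])[0],E[:3,3],K,np.array([c['k1'],0,0,0.]))[0]
    return q.reshape(-1,2)
E
python3 - <<'E'
from station import ctrl
from h import *
T=ctrl.get_calibration("top");S=ctrl.get_calibration("scene")
tz=lambda u,v:((u+.5)/5.4-.5+280,(v+.5)/5.4-.5+170)
sz=lambda u,v:((u+.5)/4.2-.5+290,(v+.5)/4.2-.5+120)
w={}
for n,p,z in [("bl",(303,145),66),("br",(470,78),66),("fl",(447,518),32),("fr",(607,455),32),("padc",(374,429),59),("p1",(335,405),59),("p2",(385,385),59),("p3",(412,455),59),("p4",(363,472),59),("salt",(116,402),85),("honey",(690,55),98)]:
    w[n]=onz(T,tz(*p),z);print("top",n,w[n].round(1))
for n,p,z in [("padc",(388,366),59),("fr",(525,312),32),("bl",(183,262),64),("fl",(475,432),32),("salt",(215,425),85),("spice",(77,112),106),("honey",(350,65),98)]:
    w['s'+n]=onz(S,sz(*p),z);print("scene",n,w['s'+n].round(1))
d=(w['fl']+w['fr']-w['bl']-w['br'])[:2]; print("yaw",np.arctan2(-d[1],-d[0]),np.linalg.norm(d)/2, "widths",np.linalg.norm(w['bl']-w['br']),np.linalg.norm(w['fl']-w['fr']))
for a,b in(('fl','fr'),('bl','br')):
    e=w[a]-w[b];print(np.arctan2(-e[0],e[1]))
E
```

```text
top bl [599.  62.  66.]
top br [630.1 -14.3  66. ]
top fl [430.2  -6.   32. ]
top fr [459.1 -80.6  32. ]
top padc [471.3  29.8  59. ]
top p1 [482.   47.4  59. ]
top p2 [491.   24.8  59. ]
top p3 [459.8  12.8  59. ]
top p4 [452.2  34.9  59. ]
top salt [483.2 144.9  85. ]
top honey [ 635.9 -107.1   98. ]
scene padc [467.9  29.1  59. ]
scene fr [459.6 -83.   32. ]
scene bl [597.5  61.2  64. ]
scene fl [418.2   8.9  32. ]
scene salt [483.2 144.7  85. ]
scene spice [700.6  52.2 106. ]
scene honey [ 632.9 -109.2   98. ]
yaw 0.37640310115297554 182.70969820123508 widths 82.34691870161244 79.95620798541032
0.37039034302190244
0.38769418618977286
```

Emit:
{"fn": "jog_arm", "kwargs": {"increments": [[2.5,-4,0,0,0.034],[2.5,-4,0,0,0.034],[2.5,-4,0,0,0.034],[2.5,-4,0,0,0.034],[2.5,-4,0,0,0.034],[2.5,-4,0,0,0.034],[0,0,0,0,0.034]], "grip_force": 20}}

```text
time_s: 0.85
tool_pos: [245.1, -300.8, 234.5]
ee_rot: [[0.959, 0.282, 0.002], [0.282, -0.959, -0.001], [0.002, 0.001, -1.0]]
ft_force: [0.3, -1.6, 1.2]
gripper_width: 0.518
```

Emit:
{"fn": "jog_arm", "kwargs": {"increments": [[3.1,-2.25,0.6,0,0.034],[3.1,-2.25,0.6,0,0.034],[3.1,-2.25,0.6,0,0.034],[3.1,-2.25,0.6,0,0.034],[3.1,-2.25,0.6,0,0.034],[3.1,-2.25,0.6,0,0.034],[3.1,-2.25,0.6,0,0.034],[3.1,-2.25,0.6,0,0.034],[3.1,-2.25,0.6,0,0.034],[3.1,-2.25,0.6,-0.1,0.034]]}}

```text
time_s: 1.85
tool_pos: [480.4, -1.4, 172.9]
ee_rot: [[0.928, 0.373, -0.0], [0.373, -0.928, -0.0], [-0.0, 0.0, -1.0]]
ft_force: [0.2, -0.8, -0.1]
gripper_width: 0.516
```

Run:
```python
from station import ctrl
import cv2
s=ctrl.state();print(s['tool_pos'],s['ee_rot'],s['gripper_width'],s['ft_force'],s['q'])
c=ctrl.get_calibration("wrist");print(c['extrinsics'])
im=ctrl.read_camera("wrist");cv2.imwrite("pics/w1.png",im)
s=ctrl.state();print(s['tool_pos'])
```

```text
[480.43906671  -1.39865843 172.92406792] [[ 9.27990697e-01  3.72603232e-01 -3.12795177e-04]
 [ 3.72603112e-01 -9.27990719e-01 -3.80982304e-04]
 [-4.32226259e-04  2.36999577e-04 -9.99999879e-01]] 0.5162911253231451 [ 0.22697392 -0.84473844 -0.1173683 ] [-7.34542492e-02 -2.36893462e-01  1.65023531e+00 -4.07975445e-04
  1.72853478e+00  1.11546541e+00]
[[ 3.72322733e-01 -8.99573703e-01 -2.28348278e-01  5.41714793e+02]
 [-9.28102807e-01 -3.61137479e-01 -9.05809060e-02  2.49287275e+01]
 [-9.80920493e-04  2.45656008e-01 -9.69356572e-01  3.23200931e+02]
 [ 0.00000000e+00  0.00000000e+00  0.00000000e+00  1.00000000e+00]]
[482.11780142   2.47762333 171.00431392]
```

View pics/w1.png

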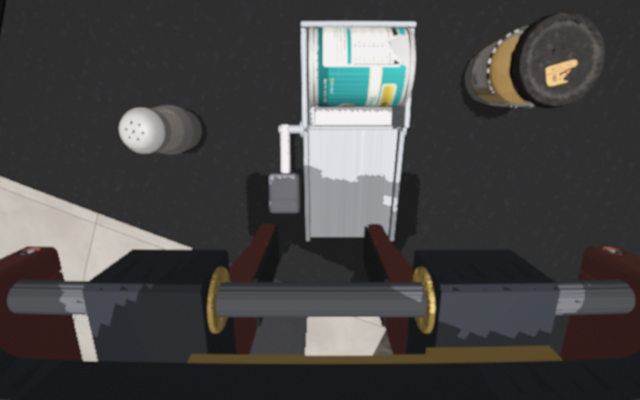

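The wrist view shows the lane nearly upright, with the pad at about (284,193) and the front kerb ends at (308,240) and (393,238). The arm was still settling in that picture, so I'll retake it and cast rays.

Run:
```python
from station import ctrl
import cv2
s=ctrl.state();print(s['tool_pos'],s['ee_rot'][:,0],s['gripper_width'])
c=ctrl.get_calibration("wrist")
im=ctrl.read_camera("wrist");cv2.imwrite("pics/w2.png",im)
import pickle;pickle.dump(c,open("w2.pkl","wb"))
cv2.imwrite("pics/w2z.png",cv2.resize(im[0:260,230:450],None,fx=3,fy=2.3*3/2.3,interpolation=cv2.INTER_CUBIC)[:600*1+180][:780])
z=cv2.resize(im[10:260,240:440],None,fx=2.4,fy=2.4,interpolation=cv2.INTER_CUBIC);cv2.imwrite("pics/w2z.png",z)
```

```text
[482.11780142   2.47762333 171.00431392] [9.24045553e-01 3.82282376e-01 3.10477528e-05] 0.5135152989870052
```

View pics/w2z.png

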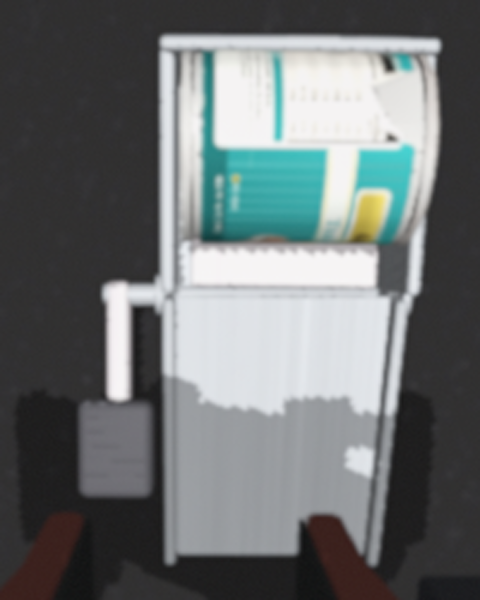

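Run:
```python
from h import *
import pickle
c=pickle.load(open("w2.pkl","rb"))
f=lambda u,v:((u+.5)/2.4-.5+240,(v+.5)/2.4-.5+10)
g=lambda p,z:onz(c,f(*p),z)
fl,fr,bl,br=g((165,563),32),g((380,565),32),g((162,38),66),g((440,40),66)
print(fl,fr,bl,br,np.linalg.norm(fl-fr),np.linalg.norm(bl-br))
d=(bl+br-fl-fr)[:2];print(np.arctan2(d[1],d[0]),np.linalg.norm(d)/2)
pc=np.mean([g(p,59) for p in[(80,402),(152,402),(152,497),(80,497)]],0);print("pad",pc)
y=np.arctan2(d[1],d[0]);R=np.array([[np.cos(y),-np.sin(y)],[np.sin(y),np.cos(y)]])
O=(fl+fr)[:2]/2+R@[105,0];print("O",O,"O from pad",pc[:2]-R@[-52,59],"target",O+R@[-54,29.5])
```

```text
[427.70621393  -4.7006338   32.        ] [459.73539173 -84.24888938  32.        ] [597.63517341  63.23851551  66.        ] [629.44010942 -14.36020615  66.        ] 85.75426051256805 83.86367245761159
0.3855076972926961 183.2672543674811
pad [470.93741577  29.88193192  59.        ]
O [541.01460533  -4.99165134] O from pad [541.30676086  -5.2343787 ] target [479.88491879   2.03767457]
```

Emit:
{"fn": "jog_arm", "kwargs": {"increments": [[-0.2,0,2,0,0.034],[0,0,2,0,0.034],[0,0,2,0,0.034],[0,0,1.5,0,0.034],[0,0,1,0,0.034],[0,0,0.5,0,0.034],[0,0,0,0,0.034],[0,0,0,0,0.034]]}}

```text
time_s: 2.75
tool_pos: [478.0, -3.1, 84.5]
ee_rot: [[0.928, 0.372, 0.001], [0.372, -0.928, -0.0], [0.001, 0.001, -1.0]]
ft_force: [0.3, -0.2, -0.2]
gripper_width: 0.512
```

Run:
```python
from station import ctrl
import cv2
s=ctrl.state();print(s['tool_pos'],s['gripper_width'],s['ft_force'])
a=ctrl.read_camera("scene")[110:250,290:450];b=ctrl.read_camera("wrist")
cv2.imwrite("pics/s3.png",cv2.resize(a,None,fx=4.2,fy=4.2,interpolation=cv2.INTER_CUBIC));cv2.imwrite("pics/w3.png",b)
```

```text
[477.9866069   -3.13462628  84.49797305] 0.5123921486483304 [ 0.31346042 -0.1565087  -0.17471905]
```

View pics/s3.png

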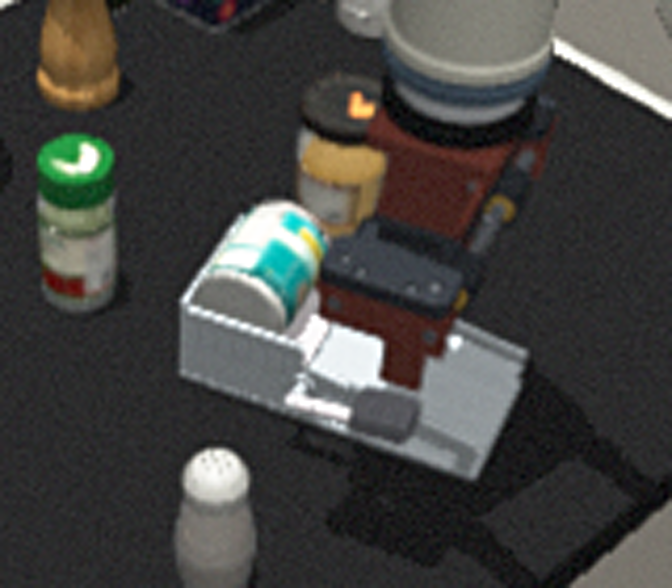

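View pics/w3.png

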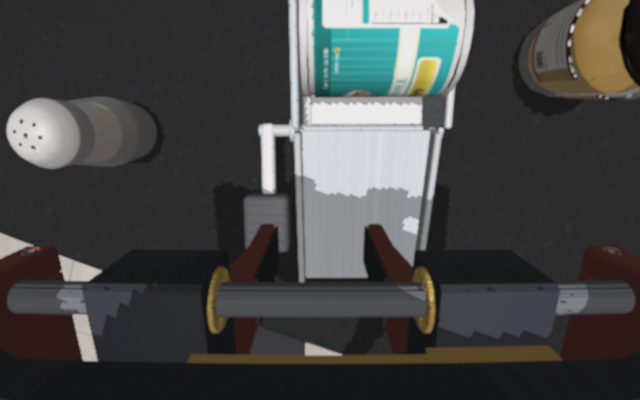

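Run:
```python
from station import ctrl
for i in range(4):
    s=ctrl.state();print(s['time_s'],s['tool_pos'],s['ee_rot'][:,0],s['gripper_width'],ctrl.get_calibration("wrist")['extrinsics'][:3,3]);ctrl.read_camera("wrist")
```

```text
2.85 [478.08141113  -3.03080238  84.69658588] [0.92834863 0.37170749 0.00153671] 0.51621084501108 [539.09144618  23.16986842 235.0607621 ]
2.9 [478.04882143  -3.01426011  84.60153898] [0.92833903 0.37173184 0.00144347] 0.5153369137286632 [539.05809641  23.20129769 234.95982262]
2.95 [477.95186048  -2.98356715  84.42462718] [0.92832733 0.37176192 0.00120026] 0.5144322679600736 [539.0107862   23.22256481 234.8007558 ]
3.0 [477.86495833  -2.98280042  84.28945154] [0.9283405  0.37172967 0.00098414] 0.5189802058566896 [538.96091281  23.23534419 234.62341612]
```

Emit:
{"fn": "jog_arm", "kwargs": {"increments": [[0.2,-0.2,0,0,0.034],[0.2,-0.2,0.2,0,0.034],[0,0,0.2,0,0.034],[0,0,0,0,0.034],[0,0,0,0,0.034]]}}

```text
time_s: 3.55
tool_pos: [479.6, 2.3, 79.4]
ee_rot: [[0.928, 0.372, -0.0], [0.372, -0.928, 0.0], [-0.0, -0.0, -1.0]]
ft_force: [-0.1, 0.4, 0.4]
gripper_width: 0.515
```

Run:
```python
from station import ctrl
import cv2
s=ctrl.state();print(s['time_s'],s['tool_pos'],s['ee_rot'][:,0],s['gripper_width'],s['ft_force'])
b=ctrl.read_camera("wrist")
cv2.imwrite("pics/w4.png",b)
```

```text
3.55 [479.64061414   2.25534105  79.43944592] [ 9.28313118e-01  3.71799126e-01 -4.06406594e-04] 0.5149394054868653 [-0.11527794  0.44741084  0.3826903 ]
```

View pics/w4.png

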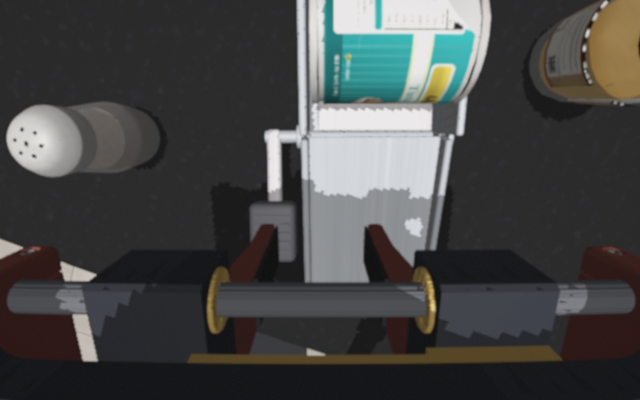

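Emit:
{"fn": "jog_arm", "kwargs": {"increments": [[0,0,0.2,0,0.034],[0,0,0.2,0,0.034],[0,0,0.2,0,0.034],[0,0,0.2,0,0.034],[0,0,0.1,0,0.034],[0,0,0.1,0,0.034],[0,0,0.1,0,0.034],[0,0,0.1,0,0.034],[0,0,0,0,0.034]]}}

```text
time_s: 4.5
tool_pos: [479.7, 2.1, 67.6]
ee_rot: [[0.928, 0.372, -0.0], [0.372, -0.928, -0.0], [-0.0, 0.0, -1.0]]
ft_force: [-1.7, 0.1, 3.2]
gripper_width: 0.518
```

Run:
```python
from station import ctrl
import cv2
s=ctrl.state();print(s['time_s'],s['tool_pos'],s['ee_rot'][:,0],s['gripper_width'],s['ft_force'])
a=ctrl.read_camera("scene")[110:250,290:450]
cv2.imwrite("pics/s5.png",cv2.resize(a,None,fx=4.2,fy=4.2,interpolation=cv2.INTER_CUBIC))
```

```text
4.5 [479.67767065   2.08682585  67.5774996 ] [ 9.28388881e-01  3.71610034e-01 -2.62802124e-04] 0.517740958192359 [-1.73962516  0.12493739  3.21917392]
```

View pics/s5.png

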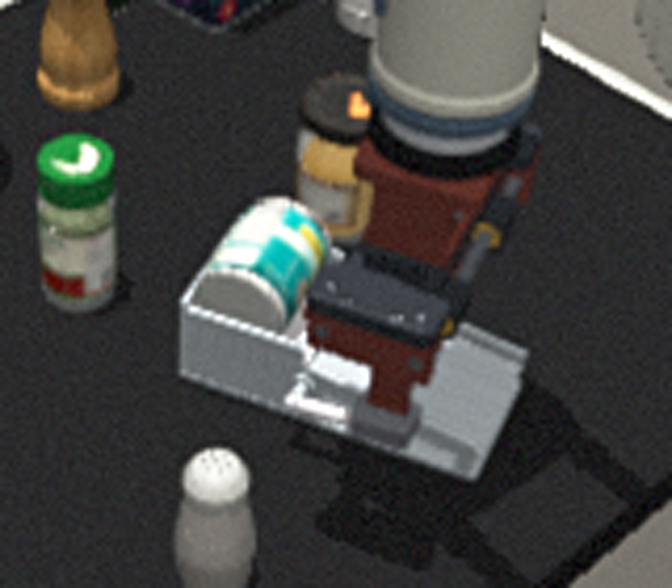

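The finger is on the pad at 3.2 N with the tip at about 57 mm, and the tin is still seated. I'll keep pressing slowly.

Emit:
{"fn": "jog_arm", "kwargs": {"increments": [[0,0,0.12,0,0.034],[0,0,0.12,0,0.034],[0,0,0.12,0,0.034],[0,0,0.12,0,0.034],[0,0,0.12,0,0.034],[0,0,0.12,0,0.034],[0,0,0.12,0,0.034],[0,0,0.12,0,0.034],[0,0,0.12,0,0.034],[0,0,0.1,0,0.034]]}}

```text
time_s: 5.55
tool_pos: [479.4, 2.0, 55.6]
ee_rot: [[0.928, 0.372, -0.001], [0.372, -0.928, -0.0], [-0.001, -0.0, -1.0]]
ft_force: [-5.1, -1.9, 7.1]
gripper_width: 0.515
```

Run:
```python
from station import ctrl
import cv2
s=ctrl.state();print(s['time_s'],s['tool_pos'],s['ee_rot'][:,0],s['gripper_width'],s['ft_force'])
a=ctrl.read_camera("scene")[110:250,290:450];b=ctrl.read_camera("wrist")
cv2.imwrite("pics/s6.png",cv2.resize(a,None,fx=4.2,fy=4.2,interpolation=cv2.INTER_CUBIC));cv2.imwrite("pics/w6.png",b)
```

```text
5.55 [479.36488151   2.0311437   55.64470759] [ 0.92836599  0.3716657  -0.00109502] 0.514768327703153 [-5.12042121 -1.87125272  7.05850162]
```

View pics/s6.png

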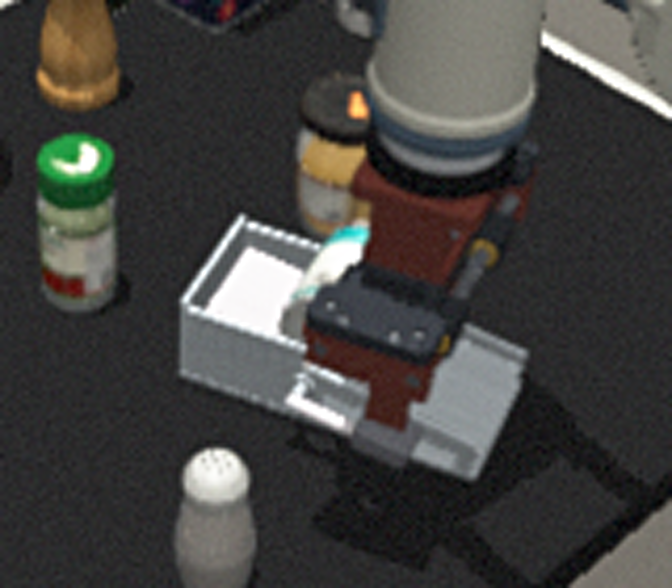

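View pics/w6.png

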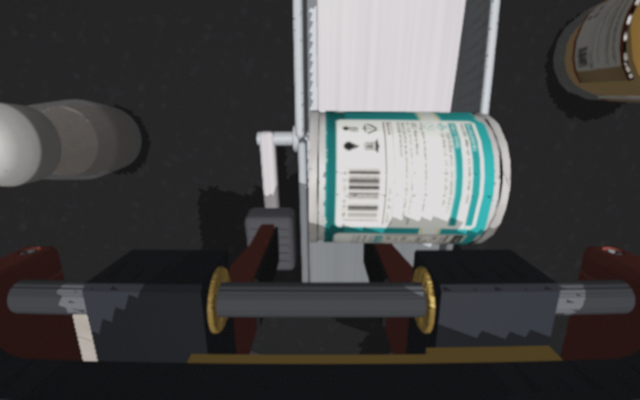

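The tin has rolled out and lies across the lane against the lane finger. In the wrist view its front edge is at row ~240, and the seat is empty. I'll add a small extra press and let things settle.

Emit:
{"fn": "jog_arm", "kwargs": {"increments": [[0,0,0.1,0,0.034],[0,0,0,0,0.034],[0,0,0,0,0.034],[0,0,0,0,0.034],[0,0,0,0,0.034],[0,0,0,0,0.034],[0,0,0,0,0.034],[0,0,0,0,0.034]]}}

```text
time_s: 6.45
tool_pos: [479.4, 2.0, 55.6]
ee_rot: [[0.928, 0.372, -0.001], [0.372, -0.928, -0.0], [-0.001, 0.0, -1.0]]
ft_force: [-7.1, -1.1, 9.2]
gripper_width: 0.516
```

Run:
```python
from station import ctrl
from h import *
s=ctrl.state();print(s['time_s'],s['tool_pos'],s['gripper_width'],s['ft_force'])
b=ctrl.read_camera("wrist");c=ctrl.get_calibration("wrist")
for i in range(8): ctrl.read_camera("top")
b2=ctrl.read_camera("wrist");S=ctrl.read_camera("scene")
s=ctrl.state();print(s['time_s'],s['tool_pos'],s['ft_force'])
print("diff",np.abs(b.astype(int)-b2)[:240].mean(),np.abs(b.astype(int)-b2)[100:240,300:510].mean())
cv2.imwrite("pics/w7.png",b2);cv2.imwrite("pics/s7.png",cv2.resize(S[110:250,290:450],None,fx=4.2,fy=4.2,interpolation=cv2.INTER_CUBIC))
y=.385;O=np.array([541.1,-5.1,0]);R=np.array([[np.cos(y),-np.sin(y),0],[np.sin(y),np.cos(y),0],[0,0,1]])
# predicted tin end circle (left end) & axis silhouettes for centre -16.5,0,65.7
P=[O+R@np.array(p) for p in [(12,36,65.7),(12,-36,65.7),(-16.5,36,94),(-16.5,-36,94)]]
print(proj(c,P))
print("finger in disp frame",R.T@(s['tool_pos']-O))
```

```text
6.45 [479.42390264   2.00461689  55.58608522] 0.5164913195885682 [-7.05969138 -1.14551543  9.23685727]
7.0 [479.39049042   2.00390794  55.56778077] [-7.66019253 -3.06234233 10.74514992]
diff 0.5684353298611111 0.2868820861678005
[[309.27538317 115.60810359]
 [479.60738757 115.49546018]
 [307.50041829 198.1506345 ]
 [507.82388283 197.29555841]]
finger in disp frame [-54.52433922  29.75946089  55.56778077]
```

View pics/w7.png

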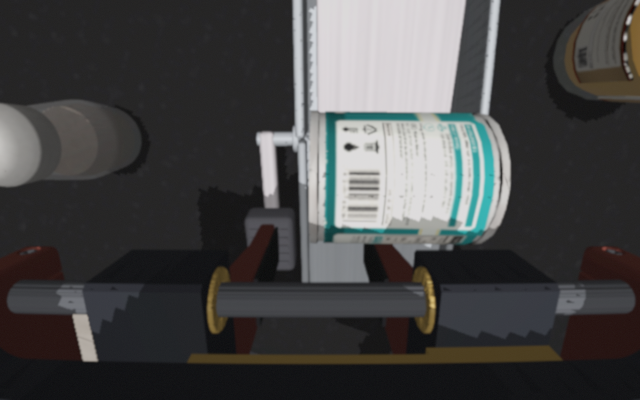

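View pics/s7.png

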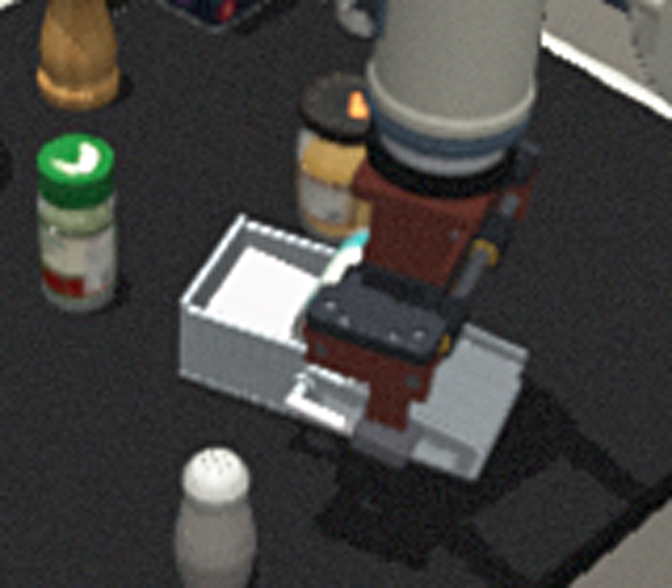

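Emit:
{"fn": "jog_arm", "kwargs": {"increments": [[0,0,-0.05,0,0.034],[0,0,0,0,0.034],[0,0,0,0,0.034],[0,0,0,0,0.034],[0,0,0,0,0.034],[0,0,0,0,0.034],[0,0,0,0,0.034],[0,0,0,0,0.034],[0,0,0,0,0.034],[0,0,0,0,0.034]]}}

```text
time_s: 8.0
tool_pos: [479.4, 2.0, 55.6]
ee_rot: [[0.928, 0.372, -0.001], [0.372, -0.928, -0.0], [-0.001, 0.0, -1.0]]
ft_force: [-6.6, -2.4, 8.2]
gripper_width: 0.513
```

Run:
```python
from station import ctrl
import numpy as np,cv2
b=ctrl.read_camera("wrist");s=ctrl.state();print(s['time_s'],s['tool_pos'],s['ft_force'])
print(np.abs(b.astype(int)-cv2.imread("pics/w7.png"))[100:240,300:510].mean())
```

```text
8.05 [479.39323605   2.01644668  55.66439966] [-5.95172227 -2.69467364  8.3503141 ]
1.432687074829932
```

Run:
```python
from station import ctrl
import numpy as np,cv2
a=[]
for i in range(6):
    a.append(ctrl.read_camera("wrist")); ctrl.read_camera("top")
for x in a: print([round(float(np.abs(x.astype(int)-y)[100:240,300:510].mean()),2) for y in a])
s=ctrl.state();print(s['time_s'],s['tool_pos'],s['ft_force'])
cv2.imwrite("pics/w8.png",a[-1])
p=cv2.imread("pics/w7.png")
print(cv2.phaseCorrelate(cv2.cvtColor(p,6)[100:240,300:510].astype(np.float32),cv2.cvtColor(a[-1],6)[100:240,300:510].astype(np.float32)))
```

```text
[0.0, 0.3, 0.29, 0.29, 0.3, 0.29]
[0.3, 0.0, 0.29, 0.29, 0.29, 0.3]
[0.29, 0.29, 0.0, 0.29, 0.29, 0.29]
[0.29, 0.29, 0.29, 0.0, 0.29, 0.29]
[0.3, 0.29, 0.29, 0.29, 0.0, 0.3]
[0.29, 0.3, 0.29, 0.29, 0.3, 0.0]
8.65 [479.41356794   1.99878947  55.66639308] [-6.08236011 -2.03542663  7.40671406]
((-0.062268982612778245, -0.22586705710058652), 0.995999204953021)
```

View pics/w8.png

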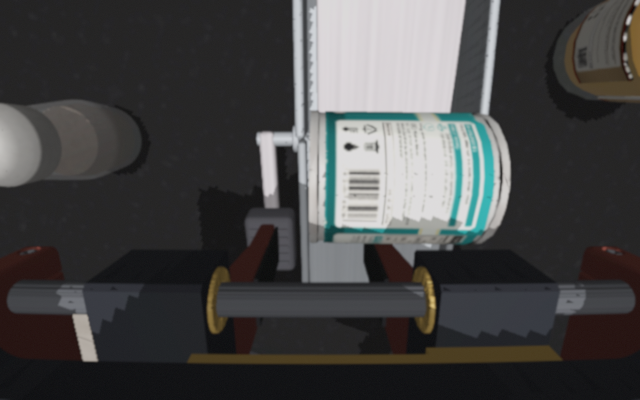

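The tin is still and against the finger: the frames differ only by noise. The pad is at its stop under about 7 N, so I'm handing in.

```bash
python3 -c "
from station import ctrl
print(ctrl.close_job())"
```

```text
the job is handed in; nothing more can be done
None
```

I pressed the pad fully down with one finger and stopped the tin on the ramp with the other. I handed the job in at about 8.7 s in that holding pose. No verdict was reported.

**How it was done:** I found the dispenser's pose from the top and wrist cameras, with its origin at about (541, -5) mm and yaw 0.385. Its measured sizes agreed with those given. I closed the jaws to about 45 mm so the fingers sat 59 mm apart, then lowered slowly onto the pad until the tin rolled out.

**Last checks:**
- **Pad:** the fingertips stopped 44.6 mm above the worktop and went no lower under extra push, so I take the pad to be at its stop. The wrist reads about 7 N upward, against the 3 to 5 N needed. The ejector angle itself cannot be read out.
- **Tin:** it lies across the lane. Its outline in the wrist picture matches, to within a few pixels, a tin lying mid-lane against the finger (x about -16 mm). It did not move over the last 0.6 s of pictures.
- **Jars and shaker:** all three looked undisturbed in the last pictures; I did not re-measure their positions.

**Disagreements:**
- The arm was 4 to 5 mm off sideways after the fast moves; I corrected this before pressing.
- The sideways force on the wrist was about 6 N, more than the tin's weight would give. I put it down to the tilted pad, but could not measure the finger's force on the tin separately.

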